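Stroke the propagator's vent flaps shut

ROBOT

A 6-joint arm with a two-finger parallel gripper is mounted at the origin on the work surface. World frame = base frame: x ahead of the robot, y to its left, z up, the work surface at z = 0. Lengths are in m, angles in rad, forces in N, time in s.
With the tool pointing down it reaches from about 0.4 to 0.825 m from the base axis. Payload 7 kg.
Tool frame: the origin (TCP) lies midway between the tips of the shut fingers; the grasp point (between the pads) lies 19 mm behind it; z points along the fingers, y is the line along which they close (so a half turn about z gives the same grasp; the last joint's range is limited). The gripper opens to 88 mm and grips with 3 to 60 N. Pads are 19 mm wide; open, the fingers measure 130 mm over their backs; the gripper's body (78 mm by 193 mm) begins 47 mm behind the grasp point.
Start: joints at [1.418, 0.359, 0.012, 0, -1.224, -0.288], TCP at [0.288, 0.61, 0.227] pointing down, gripper open.
Joint ranges: [-3.07, 3.07], [-1.43, 2.12], [-1.02, 1.25], [-3.03, 1.67], [-3.05, -0], [-3.03, 3.03]. Speed limits (rad/s): [2.39, 2.39, 3.01, 3.14, 3.14, 3.14].

INTERFACE

Orientations are given as a unit quaternion [w, x, y, z].
In Python, from rig import bot, vision, order gives the robot as it stands.
- The arm moves only by the tool arm_command, never from a script. Its argument "rows" is a list that holds one entry, the list of rows, each a list of 5 numbers: the finger opening in m, from 0 to 0.0876, then the shift along the tool's x, y, z in m, then the turn about the tool's z in degrees. A call has 1 to 5 rows; each row is the pose to reach, as a shift and turn from the pose commanded when the call began, along the tool's axes at that moment; what a row does not reach only later rows make up. A row lasts 1/12 s, in which the tool goes at most 41.7 mm and 7.16 degrees, less where a joint would pass 70% of its speed; a pose out of reach is approached as far as the arm can. A call with a gripper value outside its range is refused whole. The fingers move at their own pace and stop on an object; "force" is the grip in N (left out, the last holds). Time passes only in rows, so rows that repeat a pose let the fingers close. It gives the time, the measured TCP pose, the force, the opening and the grip force at its end, in the units of the state.
- bot.sense(): the state, without advancing time (a new reading comes with each control period).
- vision.grab_frame(name): name is "scene" or "top" or "wrist"; returns a dict with "pixels" (384x512x3 uint8, red, green, blue), "z_map" (384x512 float32, m along the optical axis (not along the pixel's ray), 0 where there is no reading), "fx", "fy", "cx", "cy" (pixels), "pose" (4x4, takes a point from camera to world coordinates). Camera axes: x right, y up, looking along -z (the intrinsics and any distortion apply to the point x, -y, -z); pixel columns grow to the right and rows downward; lengths in m; the calibration is good to about 2 mm. The wrist camera is an equidistant fisheye: a pixel r from the principal point sees the ray r / f radians off the axis. A picture is of the moment at which its call begins.
- order.sign_off(): hands the job in; it is judged then, once.
The state is a dict: "time_s": time; "qpos": joint angles; "joint_vel": joint speeds; "joint_torque": joint torques, N m; "tool_pos": TCP position; "orientation": TCP orientation; "contact_force": force on the tool from outside, world axes, zero at the start; "ft_torque": the same for the moment, N m; "grip_width": opening from 0.0 (shut) to 1.0 (fully open); "finger_force": force on a finger pad.
Only numpy, scipy, OpenCV 4.12 (cv2) and the standard library are available. Lean on these libraries where they do the work, as an engineer would, in place of code of your own. Each camera call takes 0.05 s, during which the arm holds its last target. There are 200 camera calls.

TASK

Shut the five green vent flaps on the propagator's lid for the night: starting at the end with the orange dot, run your fingertips along the curved row in one low stroke, folding each flap down in turn, without raising the hand well off the row before the last flap is down. Stroke lightly and do not shove, tip or lift the propagator, and leave the trowel, pot, dibber and caddy untouched. Finish with the hand clear of everything.

Things in the scene. Friction and masses are not known exactly. Their poses are not given: they have to be found in the camera images.
- propagator: Loose propagator standing on the bench: black filled seed tray, 200 x 300 mm and 50 mm high, with a white plastic lid on it whose flat top (172 x 272 mm) is 110 mm above the bench; about 3 kg in all, held only by its weight. Origin: centre of the underside; z up, x along the short side, y along the long side. It may stand at any yaw.
- orange_dot (a point): Centre of the orange dot (20 mm wide, printed flat) on the lid's top; it marks the end of the row of flaps where the stroke starts, 53 mm before the first flap's hinge. Axes as the propagator's.
- flap1_hinge (a point): Middle of the hinge line of the first flap counted from the orange dot, 2 mm above the lid's top. The five hinge middles lie 57 mm apart on an arc of 110 mm radius, and each hinge line is horizontal and square to the arc (along its radius). Each flap is a green plate, 34 mm wide along its hinge, 3 mm thick, reaching 36 mm from the hinge, with a dark vent slot beside the hinge on the side away from the dot. Axes as the propagator's.
- flap1 (a joint): Angle of the first flap, rad: 0 = standing upright, negative = leaning back along the arc towards the orange dot's end, positive = folded forward along the arc, away from the dot, 1.55 = flat over its slot (shut). Stops at -0.45 and 1.55; shut, its upper face lies about 4 mm above the lid's top. A stiff hinge: it stays where it is left and takes about 0.6 N at its free edge, about 3 N when pushed 7 mm above the hinge.
- flap2_hinge (a point): Middle of the hinge line of the second flap counted from the orange dot, 2 mm above the lid's top. As flap1_hinge.
- flap2 (a joint): Angle of the second flap, rad: 0 = standing upright, negative = leaning back along the arc towards the orange dot's end, positive = folded forward along the arc, away from the dot, 1.55 = flat over its slot (shut). As flap1.
- flap3_hinge (a point): Middle of the hinge line of the third flap counted from the orange dot, 2 mm above the lid's top. As flap1_hinge.
- flap3 (a joint): Angle of the third flap, rad: 0 = standing upright, negative = leaning back along the arc towards the orange dot's end, positive = folded forward along the arc, away from the dot, 1.55 = flat over its slot (shut). As flap1.
- flap4_hinge (a point): Middle of the hinge line of the fourth flap counted from the orange dot, 2 mm above the lid's top. As flap1_hinge.
- flap4 (a joint): Angle of the fourth flap, rad: 0 = standing upright, negative = leaning back along the arc towards the orange dot's end, positive = folded forward along the arc, away from the dot, 1.55 = flat over its slot (shut). As flap1.
- flap5_hinge (a point): Middle of the hinge line of the fifth flap counted from the orange dot, 2 mm above the lid's top. As flap1_hinge.
- flap5 (a joint): Angle of the fifth flap, rad: 0 = standing upright, negative = leaning back along the arc towards the orange dot's end, positive = folded forward along the arc, away from the dot, 1.55 = flat over its slot (shut). As flap1.
- trowel: Loose trowel lying on the bench, 300 mm long, orange blade 70 mm wide, black rubber grip 32 mm thick; origin on the bench under its middle, x towards the blade. Leave alone.
- pot: Loose blue ceramic plant pot, 112 mm across the rim, 100 mm high; origin at the centre of its underside. Leave alone.
- dibber: Loose bamboo dibber lying on the bench, 205 mm long with a 90 mm crossbar, 24 mm thick; origin on the bench under its middle, x towards the point. Leave alone.
- caddy: Lidded aluminium caddy with a spring latch and a carrying handle, fixed, 158 x 198 mm, 170 mm high over the handle; origin at the centre of its underside.

How it is judged:
By the outcome, as a careful person would: the job done as asked, in the order asked, and still so for the second after the job is handed in, with the robot touching nothing.
It also fails if it takes over 43 s, if anything falls off the work surface, if the arm or the gripper's body presses on something with over 40 N, if the wrist force passes 120 N, or if a joint passes its speed limit or range.

## Working session

There is one attempt and no reset: what is moved stays moved. The work goes in short steps, Python scripts to look and compute and a tool call to move; the robot and the scene stay as the last step left them, time stands still between calls to the robot, and variables do not carry over. Pictures are saved under pics/ and viewed, at most 10 in all, crops included, and the job is handed in when it is done.

Besides the shell and the picture viewer there is one more tool, called after "Request:" as name(argument=value, ...), one argument or row to a line, values as JSON. arm_command: Moves the arm, as the interface text tells. Its arguments: {"type":"object","properties":{"rows":{"type":"array"},"force":{"type":"number"}},"required":["rows"]}

```bash
mkdir -p pics
cat > h.py <<'E'
import numpy as np,cv2
from rig import bot,vision,order
def pts(f):
    z=f['z_map'];h,w=z.shape
    u,v=np.meshgrid(np.arange(w),np.arange(h))
    P=np.stack([(u-f['cx'])/f['fx']*z,-(v-f['cy'])/f['fy']*z,-z],-1)
    T=np.array(f['pose']);return P@T[:3,:3].T+T[:3,3]
def ray(f,u,v,h):
    T=np.array(f['pose']);d=T[:3,:3]@np.array([(u-f['cx'])/f['fx'],-(v-f['cy'])/f['fy'],-1.])
    return T[:3,3]+d*(h-T[2,3])/d[2]
E
python3 - <<'E'
from h import *
s=bot.sense();print(s)
ims=[]
for n in('top','scene'):
    f=vision.grab_frame(n);np.save(n+'.npy',f,allow_pickle=True)
    cv2.imwrite(f'pics/{n}.png',cv2.resize(f['pixels'][:,:,::-1],(768,576)))
    print(n,f['fx'],f['cx'],f['cy'],np.round(f['pose'],3).tolist(),[k for k in f])
f=np.load('top.npy',allow_pickle=True).item()
hsv=cv2.cvtColor(f['pixels'],cv2.COLOR_RGB2HSV);P=pts(f)
for nm,lo,hi in(('green',(40,80,40),(85,255,255)),('orange',(5,120,120),(22,255,255))):
    n,l,st,c=cv2.connectedComponentsWithStats(cv2.inRange(hsv,lo,hi))
    for i in range(1,n):
        if st[i,4]>15: print(nm,c[i].round(1),st[i],np.median(P[l==i],0).round(3),ray(f,*c[i],.11).round(3))
E
```

```text
{'time_s': 0.0, 'qpos': array([ 1.41812220e+00,  3.59392074e-01,  1.10459762e-02, -3.53709704e-04,
       -1.22409025e+00, -2.88101291e-01]), 'joint_vel': array([-1.18307489e-03, -1.06115789e-04, -4.76445729e-06,  1.90181101e-03,
       -4.41823150e-04,  3.60430194e-04]), 'joint_torque': array([ 1.88911377e-03, -5.82719994e+01,  2.93042582e+01,  6.99693426e+00,
        6.73938019e-03, -1.76447916e-04]), 'tool_pos': array([0.28779562, 0.61002564, 0.22561308]), 'orientation': array([ 8.29380544e-04,  9.75799255e-01, -2.18666671e-01, -1.10417763e-04]), 'contact_force': array([0.23065737, 0.64586171, 0.1773964 ]), 'ft_torque': array([ 0.01490598, -0.06064036,  0.02111198]), 'finger_force': 0.0, 'grip_width': 0.9999016239536148}
top 445.6189601316322 258.506289549388 196.61562321705833 [[-0.022, 0.998, -0.058, 0.44], [-1.0, -0.021, 0.009, 0.005], [0.008, 0.058, 0.998, 1.619], [0.0, 0.0, 0.0, 1.0]] ['pixels', 'z_map', 'fx', 'fy', 'cx', 'cy', 'pose']
scene 379.32365175981136 254.1189789783204 192.99704404007906 [[-0.36, -0.682, 0.636, 1.283], [0.933, -0.276, 0.231, 0.262], [0.018, 0.677, 0.736, 0.927], [0.0, 0.0, 0.0, 1.0]] ['pixels', 'z_map', 'fx', 'fy', 'cx', 'cy', 'pose']
green [225.5 184.8] [221 180  10  11  46] [0.567 0.101 0.132] [0.569 0.102 0.11 ]
green [271.8 187. ] [268 184   8   7  18] [ 0.556 -0.054  0.138] [ 0.558 -0.055  0.11 ]
green [278.6 199.9] [274 197  10   7  47] [ 0.513 -0.076  0.133] [ 0.514 -0.077  0.11 ]
green [ 48.  308.2] [ 46 299   4  20  53] [ 0.053  1.004 -0.552] [0.169 0.7   0.11 ]
orange [157.1 152.8] [134 143  53  22 183] [0.697 0.352 0.023] [0.683 0.333 0.11 ]
orange [122.1 218.7] [110 202  24  35 529] [0.463 0.482 0.012] [0.462 0.453 0.11 ]
orange [279.  217.5] [277 215   5   6  26] [ 0.454 -0.076  0.112] [ 0.454 -0.077  0.11 ]
```

View pics/top.png

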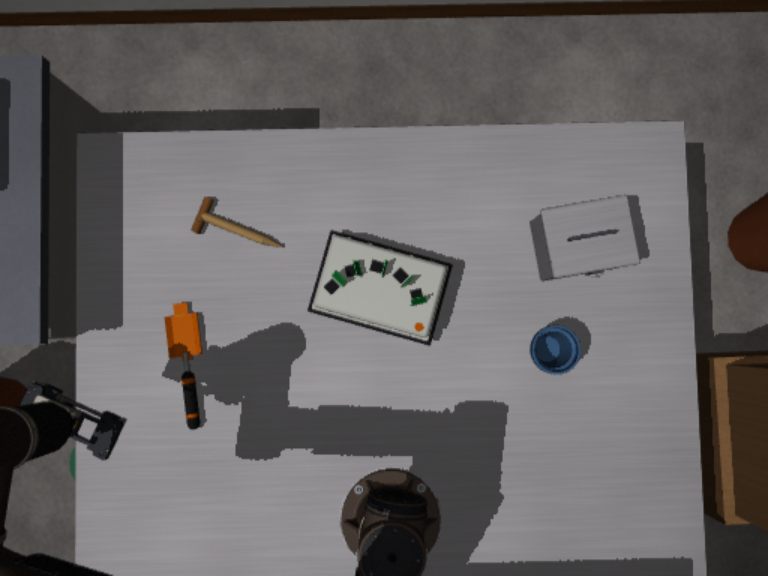

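View pics/scene.png

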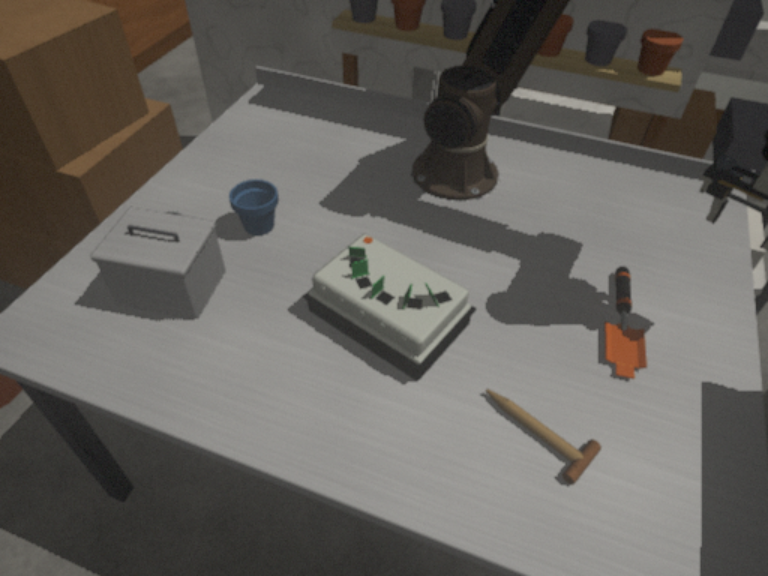

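The top view shows the propagator at about (380,287) in the enlarged picture. The dot is at (419,327) and the five dark slots curve anticlockwise from (417,294) to (331,287). The other objects are well clear. Next I'll fit the arc to the slots.

```bash
cat > fit.py <<'E'
from h import *
from scipy.optimize import least_squares
for n in('top','scene'):
    f=np.load(n+'.npy',allow_pickle=True).item();P=pts(f)
    g=f['pixels'].max(2).astype(float); 
    h=cv2.cvtColor(f['pixels'],cv2.COLOR_RGB2HSV)
    lid=((P[...,2]>.100)&(np.hypot(P[...,0]-.52,P[...,1]-.01)<.2)).astype(np.uint8)
    flat=cv2.morphologyEx(((abs(P[...,2]-.11)<.006)&(lid>0)).astype(np.uint8),cv2.MORPH_CLOSE,np.ones((3,3)))
    print(n,'lid z',np.median(P[...,2][flat>0]).round(4))
    q=P[flat>0][:,:2].astype(np.float32);print(cv2.minAreaRect(q))
    dark=((g<70)&(lid>0)&(abs(P[...,2]-.11)<.015)).astype(np.uint8)
    k,l,st,c=cv2.connectedComponentsWithStats(dark,connectivity=4)
    for i in range(1,k):
        if st[i,4]>8: print('dark',c[i].round(1),st[i,4],ray(f,*c[i],.111).round(3)[:2])
    gm=cv2.inRange(h,(40,70,30),(85,255,255))*lid
    k,l,st,c=cv2.connectedComponentsWithStats(gm)
    for i in range(1,k):
        if st[i,4]>5: print('green',c[i].round(1),st[i,4],np.median(P[l==i],0).round(3),'ztop',P[l==i][:,2].max().round(3))
    om=cv2.inRange(h,(5,120,120),(22,255,255))*lid
    print('dot',ray(f,*[a.mean() for a in np.nonzero(om)[::-1]],.11).round(4))
E
python3 fit.py
```

```text
top lid z 0.1102
((0.540564775466919, 0.011971443891525269), (0.2696093022823334, 0.18918779492378235), 72.98273468017578)
dark [239.6 178.3] 15 [0.59  0.054]
dark [251.  177.3] 56 [0.593 0.015]
dark [232.9 180.3] 49 [0.584 0.077]
dark [266.7 183.3] 55 [ 0.571 -0.038]
dark [220.7 190.7] 55 [0.549 0.119]
dark [277.2 195.3] 36 [ 0.53  -0.072]
green [255.8 178.4] 20 [ 0.586 -0.001  0.145] ztop 0.152
green [237.7 178.9] 29 [0.586 0.059 0.133] ztop 0.15
green [225.8 184.8] 52 [0.567 0.1   0.135] ztop 0.15
green [271.9 187. ] 19 [ 0.556 -0.055  0.137] ztop 0.149
green [278.7 199.8] 50 [ 0.513 -0.076  0.133] ztop 0.15
dot [ 0.4555 -0.0382  0.11  ]
scene lid z 0.1097
((0.8151568174362183, 0.16597208380699158), (0.9080824851989746, 0.2977985739707947), 29.78404426574707)
dark [237.2 170.5] 43 [ 0.51  -0.076]
dark [242.2 187.9] 41 [ 0.572 -0.034]
dark [256.3 198.2] 44 [0.595 0.019]
dark [294.7 197.8] 45 [0.552 0.122]
dark [276.2 201.6] 55 [0.585 0.077]
green [235.5 165. ] 6 [ 0.518 -0.078  0.141] ztop 0.144
green [239.2 178.6] 98 [ 0.557 -0.05   0.129] ztop 0.15
green [251.4 190.9] 47 [0.59  0.002 0.131] ztop 0.148
dot [ 0.4541 -0.0733  0.11  ]
```

Run:
```python
from h import *
f=np.load('top.npy',allow_pickle=True).item()
a=cv2.resize(f['pixels'][145:240,200:310,::-1],None,fx=5,fy=5,interpolation=cv2.INTER_CUBIC)
cv2.imwrite('pics/crop.png',a)
```

```text
(no output)
```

View pics/crop.png

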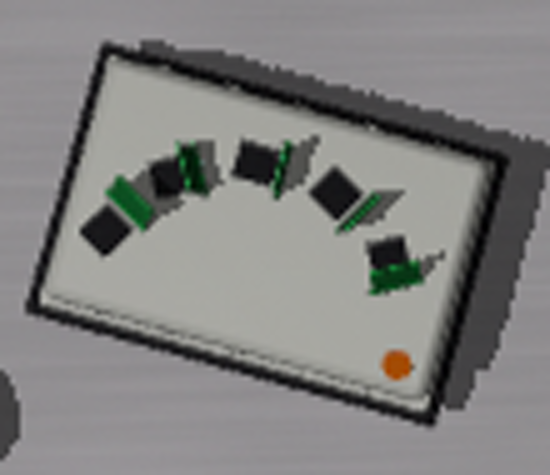

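The crop shows the slots, with the flaps hinged on their dot side. Flaps 1 and 5 lean more than the others. The dot is at (397,365). I'll fit the arc to the slots and the dot.

```bash
cat > arc.py <<'E'
from h import *
from scipy.optimize import least_squares
S=np.array([[.571,-.036],[.594,.017],[.5845,.077],[.5505,.1205]]);D=np.array([.4545,-.076])
R=.11;dl=2*np.arcsin(.057/2/R)
def hin(p,k): return p[2]+k*dl
def er(t,r): return np.array([np.cos(t),np.sin(t)])*r
def res(p):
    c=p[:2];e=[]
    for k in range(1,5):
        t=hin(p,k);e.append(c+er(t,R)+p[3]*np.array([-np.sin(t),np.cos(t)])-S[k-1])
    e.append(c+er(p[2]-2*np.arcsin(.053/2/R),R)-D)
    return np.ravel(e)
r=least_squares(res,[.49,.04,-1,.018],x_scale=.01);p=r.x
if __name__=='__main__':
    print('c',p[:2].round(4),'t1deg',np.degrees(p[2]).round(2),'off',p[3].round(4),'res',r.fun.round(4))
    s0=-2*np.arcsin(.053/2/R)
    for k in range(5):
        t=hin(p,k);print('hinge',k+1,(p[:2]+er(t,R)).round(4),'travel yaw',np.degrees(t).round(1)+90)
E
python3 arc.py
```

```text
c [0.4825 0.0312] t1deg -76.85 off 0.0191 res [ 0.0008  0.0001 -0.0006  0.0008  0.0007 -0.0019 -0.001   0.0001  0.0001
  0.0009]
hinge 1 [ 0.5076 -0.0759] travel yaw 13.200000000000003
hinge 2 [ 0.5578 -0.049 ] travel yaw 43.2
hinge 3 [ 5.879e-01 -5.000e-04] travel yaw 73.2
hinge 4 [0.5896 0.0565] travel yaw 103.3
hinge 5 [0.5626 0.1067] travel yaw 133.3
```

```bash
cat > plan.py <<'E'
import numpy as np,json
from arc import p,R
def rows(cmd,targets):
    """cmd,targets: x,y,z,yaw(deg of tool x). prints calls of 5 rows; returns final commanded"""
    for i in range(0,len(targets),5):
        a=np.radians(cmd[3]);X=np.array([np.cos(a),np.sin(a)]);Y=np.array([np.sin(a),-np.cos(a)])
        out=[]
        for t in targets[i:i+5]:
            d=np.subtract(t[:2],cmd[:2])
            out.append([0,round(d@X,4),round(d@Y,4),round(cmd[2]-t[2],4),round(cmd[3]-t[3],1)])
        o=out[-1];print(json.dumps(out))
        cmd=[*(np.array(cmd[:2])+o[1]*X+o[2]*Y),cmd[2]-o[3],cmd[3]-o[4]]
    print('cmd',np.round(cmd,4).tolist());return cmd
def on_arc(s,z,yawoff=0): # s = arc length past hinge 1
    t=p[2]+s/R
    return [p[0]+R*np.cos(t),p[1]+R*np.sin(t),z,np.degrees(t)+90-180+yawoff]
E
python3 - <<'E'
from plan import *
c=np.array([.288,.61,.227,-25.3]);e=np.array(on_arc(-.053,.18));print(e)
rows(c,[c+(e-c)*k/25 for k in range(1,26)])
E
```

```text
[ 4.55097243e-01 -7.52738163e-02  1.80000000e-01 -1.94451507e+02]
[[0, 0.0178, 0.0219, 0.0019, 6.8], [0, 0.0355, 0.0439, 0.0038, 13.5], [0, 0.0533, 0.0658, 0.0056, 20.3], [0, 0.071, 0.0877, 0.0075, 27.1], [0, 0.0888, 0.1096, 0.0094, 33.8]]
[[0, 0.027, 0.0084, 0.0019, 6.8], [0, 0.0539, 0.0167, 0.0038, 13.6], [0, 0.0809, 0.0251, 0.0056, 20.3], [0, 0.1078, 0.0334, 0.0075, 27.1], [0, 0.1348, 0.0417, 0.0094, 33.9]]
[[0, 0.027, -0.0081, 0.0019, 6.7], [0, 0.054, -0.0162, 0.0038, 13.5], [0, 0.0811, -0.0243, 0.0056, 20.3], [0, 0.1081, -0.0324, 0.0075, 27.0], [0, 0.1351, -0.0405, 0.0094, 33.8]]
[[0, 0.018, -0.0218, 0.0019, 6.8], [0, 0.0359, -0.0435, 0.0038, 13.5], [0, 0.0538, -0.0653, 0.0056, 20.3], [0, 0.0718, -0.0871, 0.0075, 27.1], [0, 0.0897, -0.1089, 0.0094, 33.8]]
[[0, 0.0029, -0.0281, 0.0019, 6.8], [0, 0.0057, -0.0561, 0.0038, 13.6], [0, 0.0085, -0.0842, 0.0056, 20.3], [0, 0.0113, -0.1123, 0.0075, 27.1], [0, 0.0141, -0.1404, 0.0094, 33.9]]
cmd [0.4551, -0.0753, 0.18, -194.5]
```

Request:
arm_command(
  rows=[
    [[0, 0.018, 0.022, 0.002, 6.8], [0, 0.036, 0.044, 0.004, 13.5], [0, 0.053, 0.066, 0.006, 20.3], [0, 0.071, 0.088, 0.0075, 27.1], [0, 0.089, 0.11, 0.009, 33.8]],
  ],
  force=10,
)

```text
time_s: 0.52
tool_pos: [0.3215, 0.4714, 0.2169]
orientation: [0.001, 0.869, -0.495, 0.0]
contact_force: [0.6, -0.4, 0.0]
grip_width: 0.683
finger_force: 0.0
```

Request:
arm_command(
  rows=[
    [[0, 0.027, 0.008, 0.002, 6.8], [0, 0.054, 0.017, 0.004, 13.6], [0, 0.081, 0.025, 0.006, 20.3], [0, 0.108, 0.033, 0.0075, 27.1], [0, 0.135, 0.042, 0.009, 33.9]],
  ],
)

```text
time_s: 0.93
tool_pos: [0.355, 0.3341, 0.2082]
orientation: [-0.0, -0.687, 0.727, -0.0]
contact_force: [0.7, -0.7, 0.3]
grip_width: 0.299
finger_force: 0.0
```

Request:
arm_command(
  rows=[
    [[0, 0.027, -0.008, 0.002, 6.7], [0, 0.054, -0.016, 0.004, 13.5], [0, 0.081, -0.024, 0.006, 20.3], [0, 0.108, -0.032, 0.0075, 27.0], [0, 0.135, -0.04, 0.009, 33.8]],
  ],
)

```text
time_s: 1.35
tool_pos: [0.3878, 0.1972, 0.1993]
orientation: [-0.0, -0.446, 0.895, 0.0]
contact_force: [1.4, 0.6, 1.1]
grip_width: 0.007
finger_force: 0.0
```

Request:
arm_command(
  rows=[
    [[0, 0.018, -0.022, 0.002, 6.8], [0, 0.036, -0.044, 0.004, 13.5], [0, 0.054, -0.065, 0.006, 20.3], [0, 0.072, -0.087, 0.0075, 27.1], [0, 0.09, -0.109, 0.009, 33.8]],
  ],
)

```text
time_s: 1.77
tool_pos: [0.4213, 0.06, 0.1905]
orientation: [0.0, -0.166, 0.986, 0.0]
contact_force: [0.6, -0.0, -0.1]
grip_width: 0.004
finger_force: 0.0
```

Request:
arm_command(
  rows=[
    [[0, 0.003, -0.028, 0.002, 6.8], [0, 0.006, -0.056, 0.004, 13.6], [0, 0.0085, -0.084, 0.006, 20.3], [0, 0.011, -0.112, 0.0075, 27.1], [0, 0.014, -0.14, 0.009, 33.9]],
  ],
)

```text
time_s: 2.18
tool_pos: [0.4547, -0.0767, 0.1814]
orientation: [-0.0, 0.129, 0.992, 0.0]
contact_force: [0.1, -0.0, 0.1]
grip_width: 0.003
finger_force: 0.0
```

Request:
arm_command(
  rows=[
    [[0, 0, 0, 0.025, 0], [0, 0, 0, 0.045, 0], [0, 0, 0, 0.058, 0], [0, 0, 0, 0.062, 0], [0, 0, 0, 0.064, 0]],
  ],
)

```text
time_s: 2.6
tool_pos: [0.4542, -0.0755, 0.1168]
orientation: [-0.001, 0.126, 0.992, -0.0]
contact_force: [-0.2, 0.6, 1.2]
grip_width: 0.007
finger_force: 0.0
```

Request:
arm_command(
  rows=[
    [[0, 0, 0, 0.001, 0], [0, 0, 0, 0.002, 0], [0, 0, 0, 0.003, 0], [0, 0, 0, 0.003, 0]],
  ],
)

```text
time_s: 2.93
tool_pos: [0.4551, -0.075, 0.115]
orientation: [0.0, 0.126, 0.992, 0.0]
contact_force: [0.6, -0.0, 0.3]
grip_width: 0.008
finger_force: 0.0
```

Request:
arm_command(
  rows=[
    [[0, 0, 0, 0.001, 0], [0, 0, 0, 0.001, 0], [0, 0, 0, 0.001, 0]],
  ],
)

```text
time_s: 3.18
tool_pos: [0.4549, -0.0752, 0.1137]
orientation: [0.0, 0.126, 0.992, 0.0]
contact_force: [0.5, 1.3, 0.7]
grip_width: 0.009
finger_force: 0.0
```

Request:
arm_command(
  rows=[
    [[0, 0, 0, 0.001, 0], [0, 0, 0, 0.001, 0], [0, 0, 0, 0.001, 0]],
  ],
)

```text
time_s: 3.43
tool_pos: [0.4548, -0.0753, 0.1125]
orientation: [-0.0, 0.126, 0.992, -0.0]
contact_force: [-0.3, -0.3, 0.5]
grip_width: 0.007
finger_force: 0.0
```

Request:
arm_command(
  rows=[
    [[0, 0, 0, 0.001, 0], [0, 0, 0, 0.001, 0], [0, 0, 0, 0.001, 0]],
  ],
)

```text
time_s: 3.68
tool_pos: [0.4548, -0.0753, 0.1115]
orientation: [-0.0, 0.126, 0.992, -0.0]
contact_force: [0.3, -0.1, -0.0]
grip_width: 0.004
finger_force: 0.0
```

Request:
arm_command(
  rows=[
    [[0, 0, 0, 0.001, 0], [0, 0, 0, 0.001, 0], [0, 0, 0, 0.001, 0]],
  ],
)

```text
time_s: 3.93
tool_pos: [0.4548, -0.0753, 0.1105]
orientation: [-0.0, 0.126, 0.992, -0.0]
contact_force: [0.7, 0.2, 0.1]
grip_width: 0.006
finger_force: 0.0
```

Request:
arm_command(
  rows=[
    [[0, 0, 0, 0.0005, 0], [0, 0, 0, 0.0005, 0], [0, 0, 0, 0.0005, 0]],
  ],
)

```text
time_s: 4.18
tool_pos: [0.4549, -0.0753, 0.1103]
orientation: [0.0, 0.126, 0.992, -0.0]
contact_force: [-2.4, 0.5, 4.7]
grip_width: 0.009
finger_force: 2.1
```

Run:
```python
from plan import *
L=.1104
def z(s):
    d=(s+.0095)%.057 if s>-.0095 else s+.0095
    if s>-.0095+4*.057: d=s+.0095-4*.057
    return L+np.interp(d*1e3,[-100,0,20,28,41,57],[10,10,4.8,3.8,3.8,10 if s<.21 else 3.8])*1e-3
S=np.arange(-.048,.2615,.005)
print([round((z(s)-L)*1e3,1) for s in S])
rows([.4548,-.0753,.1100,-194.5],[on_arc(s,z(s)) for s in S])
```

```text
[np.float64(10.0), np.float64(10.0), np.float64(10.0), np.float64(10.0), np.float64(10.0), np.float64(10.0), np.float64(10.0), np.float64(10.0), np.float64(9.6), np.float64(8.3), np.float64(7.0), np.float64(5.7), np.float64(4.6), np.float64(4.0), np.float64(3.8), np.float64(3.8), np.float64(4.0), np.float64(5.9), np.float64(7.9), np.float64(9.8), np.float64(8.8), np.float64(7.5), np.float64(6.2), np.float64(4.9), np.float64(4.2), np.float64(3.8), np.float64(3.8), np.float64(3.8), np.float64(5.2), np.float64(7.1), np.float64(9.0), np.float64(9.4), np.float64(8.1), np.float64(6.8), np.float64(5.5), np.float64(4.5), np.float64(3.9), np.float64(3.8), np.float64(3.8), np.float64(4.4), np.float64(6.3), np.float64(8.3), np.float64(9.9), np.float64(8.6), np.float64(7.3), np.float64(6.0), np.float64(4.7), np.float64(4.1), np.float64(3.8), np.float64(3.8), np.float64(3.8), np.float64(5.5), np.float64(3.8), np.float64(3.8), np.float64(9.1), np.float64(7.8), np.float64(6.5), np.float64(5.2), np.float64(4.4), np.float64(3.8), np.float64(3.8), np.float64(3.8)]
[[0, -0.0053, 0.0002, -0.0104, -2.7],
[... 1513 characters left out ...]
0199, 0.0019, -0.0042, -10.4], [0, -0.0248, 0.0029, -0.0029, -13.0]]
[[0, -0.0049, 0.0001, 0.0013, -2.6], [0, -0.0099, 0.0004, 0.0026, -5.3], [0, -0.0149, 0.001, 0.0032, -7.9], [0, -0.0198, 0.0018, 0.0035, -10.5], [0, -0.0247, 0.0028, 0.0035, -13.1]]
[[0, -0.005, 0.0001, 0.0, -2.6], [0, -0.01, 0.0005, -0.0017, -5.2], [0, -0.015, 0.001, 0.0, -7.8], [0, -0.0199, 0.0018, 0.0, -10.4], [0, -0.0248, 0.0028, -0.0053, -13.0]]
[[0, -0.005, 0.0001, 0.0013, -2.6], [0, -0.01, 0.0005, 0.0026, -5.2], [0, -0.015, 0.0011, 0.0039, -7.8], [0, -0.0199, 0.0018, 0.0047, -10.4], [0, -0.0248, 0.0029, 0.0053, -13.0]]
[[0, -0.005, 0.0001, 0.0, -2.6], [0, -0.01, 0.0004, 0.0, -5.2]]
cmd [0.5424, 0.1235, 0.1142, -33.0]
```

Request:
arm_command(
  rows=[
    [[0, -0.0053, 0.0002, -0.0104, -2.7], [0, -0.0103, 0.0006, -0.0104, -5.3], [0, -0.0152, 0.0011, -0.0104, -7.9], [0, -0.0202, 0.0019, -0.0104, -10.5], [0, -0.0251, 0.0029, -0.0104, -13.1]],
  ],
)

```text
time_s: 4.6
tool_pos: [0.4801, -0.0788, 0.1204]
orientation: [0.0, 0.011, 1.0, 0.0]
contact_force: [-0.2, 0.0, 0.2]
grip_width: 0.004
finger_force: 0.0
```

Request:
arm_command(
  rows=[
    [[0, -0.005, 0.0002, 0, -2.6], [0, -0.01, 0.0005, 0, -5.2], [0, -0.0149, 0.0011, 0, -7.8], [0, -0.0199, 0.0019, 0.0004, -10.4], [0, -0.0248, 0.0029, 0.0017, -13.0]],
  ],
)

```text
time_s: 5.02
tool_pos: [0.5035, -0.0768, 0.1182]
orientation: [-0.001, -0.102, 0.995, -0.0]
contact_force: [-5.4, -1.0, 0.9]
grip_width: 0.008
finger_force: 2.0
```

Request:
arm_command(
  rows=[
    [[0, -0.005, 0.0001, 0.0013, -2.6], [0, -0.0099, 0.0004, 0.0026, -5.2], [0, -0.0149, 0.001, 0.0037, -7.8], [0, -0.0198, 0.0018, 0.0043, -10.4], [0, -0.0247, 0.0028, 0.0045, -13.0]],
  ],
)

```text
time_s: 5.43
tool_pos: [0.5275, -0.0693, 0.1142]
orientation: [-0.001, -0.214, 0.977, -0.0]
contact_force: [-5.4, -1.6, 8.5]
grip_width: 0.009
finger_force: 3.9
```

Request:
arm_command(
  rows=[
    [[0, -0.005, 0.0001, 0, -2.6], [0, -0.01, 0.0005, -0.0002, -5.2], [0, -0.015, 0.001, -0.0021, -7.8], [0, -0.0199, 0.0018, -0.0041, -10.4], [0, -0.0248, 0.0028, -0.006, -13.0]],
  ],
)

```text
time_s: 5.85
tool_pos: [0.5492, -0.056, 0.1198]
orientation: [-0.001, -0.324, 0.946, 0.0]
contact_force: [-1.7, -0.8, -1.4]
grip_width: 0.008
finger_force: 1.1
```

Run:
```python
from h import *
f=vision.grab_frame('scene');g=vision.grab_frame('top')
a=cv2.resize(f['pixels'][130:250,190:320,::-1],(520,480),interpolation=cv2.INTER_CUBIC)
cv2.imwrite('pics/s2.png',a)
P=pts(f);h=cv2.cvtColor(f['pixels'],cv2.COLOR_RGB2HSV)
om=cv2.inRange(h,(5,120,120),(22,255,255))*(np.hypot(P[...,0]-.455,P[...,1]+.075)<.05)
print('dot',ray(f,*[x.mean() for x in np.nonzero(om)[::-1]],.11).round(4))
```

```text
dot [nan nan nan]<stdin>:7: RuntimeWarning: Mean of empty slice.
  ret = ret.dtype.type(ret / rcount)
```

View pics/s2.png

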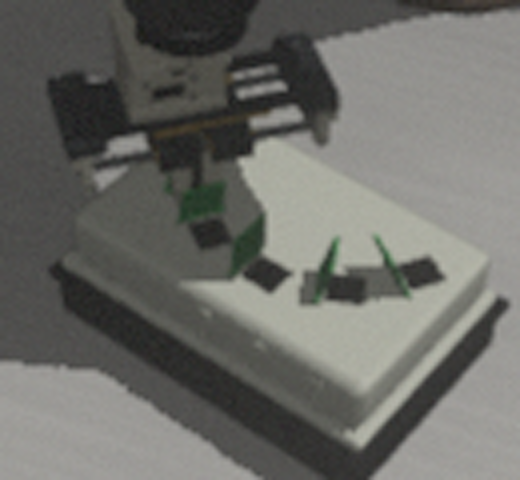

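The view shows slots 2–5 where they were before, so the tray has not shifted. The hand is starting on flap 2. I'll ride 0.3 mm higher to press more lightly.

Request:
arm_command(
  rows=[
    [[0, -0.005, 0.0001, 0.0007, -2.6], [0, -0.01, 0.0005, 0.002, -5.2], [0, -0.015, 0.0011, 0.0033, -7.8], [0, -0.0199, 0.0018, 0.0046, -10.5], [0, -0.0248, 0.0029, 0.0053, -13.1]],
  ],
)

```text
time_s: 6.37
tool_pos: [0.5674, -0.0386, 0.1147]
orientation: [-0.0, -0.429, 0.903, -0.0]
contact_force: [-1.0, 0.1, 1.1]
grip_width: 0.002
finger_force: 0.4
```

Request:
arm_command(
  rows=[
    [[0, -0.005, 0.0001, 0.0004, -2.6], [0, -0.01, 0.0004, 0.0004, -5.2], [0, -0.015, 0.001, 0.0004, -7.8], [0, -0.0199, 0.0018, -0.001, -10.4], [0, -0.0248, 0.0028, -0.0029, -13.0]],
  ],
)

```text
time_s: 6.78
tool_pos: [0.581, -0.0173, 0.1176]
orientation: [-0.0, -0.528, 0.849, 0.0]
contact_force: [0.7, -0.2, 0.7]
grip_width: 0.004
finger_force: 0.0
```

Request:
arm_command(
  rows=[
    [[0, -0.005, 0.0001, -0.0019, -2.6], [0, -0.01, 0.0004, -0.0023, -5.2], [0, -0.0149, 0.001, -0.001, -7.8], [0, -0.0199, 0.0018, 0.0004, -10.4], [0, -0.0248, 0.0028, 0.0016, -13.0]],
  ],
)

```text
time_s: 7.2
tool_pos: [0.5894, 0.0057, 0.1161]
orientation: [-0.0, -0.621, 0.784, -0.0]
contact_force: [-0.5, -1.1, 1.0]
grip_width: 0.006
finger_force: 0.7
```

Request:
arm_command(
  rows=[
    [[0, -0.005, 0.0001, 0.001, -2.6], [0, -0.01, 0.0005, 0.0016, -5.2], [0, -0.0149, 0.001, 0.0017, -7.8], [0, -0.0199, 0.0018, 0.0017, -10.4], [0, -0.0248, 0.0028, 0.0011, -13.0]],
  ],
)

```text
time_s: 7.62
tool_pos: [0.5925, 0.0309, 0.1149]
orientation: [0.0, -0.706, 0.709, -0.0]
contact_force: [0.6, -1.1, -0.9]
grip_width: 0.007
finger_force: 0.0
```

Run:
```python
from h import *
f=vision.grab_frame('scene')
a=cv2.resize(f['pixels'][130:250,190:320,::-1],(520,480),interpolation=cv2.INTER_CUBIC)
cv2.imwrite('pics/s3.png',a)
```

```text
(no output)
```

View pics/s3.png

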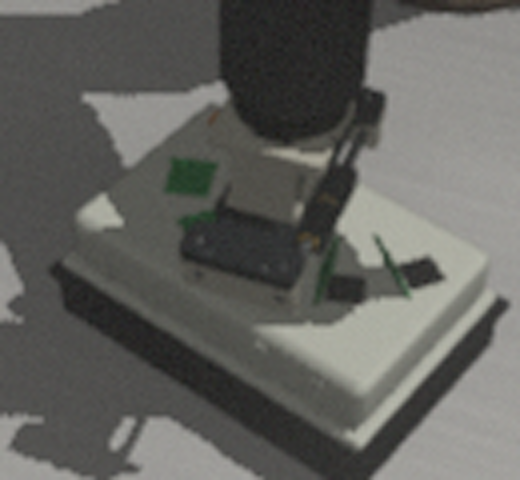

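Flap 1 lies flat at (190,177) and flap 2 is partly visible and down behind the finger. Forces are light, so I'll continue 0.2 mm lower.

Request:
arm_command(
  rows=[
    [[0, -0.005, 0.0002, -0.0017, -2.6], [0, -0.01, 0.0005, -0.0037, -5.2], [0, -0.0149, 0.0011, -0.0053, -7.8], [0, -0.0199, 0.0019, -0.004, -10.4], [0, -0.0248, 0.0029, -0.0027, -13.0]],
  ],
)

```text
time_s: 8.08
tool_pos: [0.5901, 0.0552, 0.1182]
orientation: [-0.0, 0.781, -0.624, 0.001]
contact_force: [0.7, -5.0, 0.8]
grip_width: 0.005
finger_force: 1.7
```

Request:
arm_command(
  rows=[
    [[0, -0.0049, 0.0001, 0.0013, -2.6], [0, -0.0099, 0.0004, 0.0026, -5.3], [0, -0.0149, 0.001, 0.0032, -7.9], [0, -0.0198, 0.0018, 0.0035, -10.5], [0, -0.0247, 0.0028, 0.0035, -13.1]],
  ],
)

```text
time_s: 8.5
tool_pos: [0.5818, 0.079, 0.1144]
orientation: [-0.0, 0.847, -0.531, 0.0]
contact_force: [0.5, -0.8, 2.7]
grip_width: 0.008
finger_force: 0.7
```

Request:
arm_command(
  rows=[
    [[0, -0.005, 0.0001, 0, -2.6], [0, -0.01, 0.0005, -0.0017, -5.2], [0, -0.015, 0.001, -0.0036, -7.8], [0, -0.0199, 0.0018, -0.0056, -10.4], [0, -0.0248, 0.0028, -0.0053, -13.0]],
  ],
)

```text
time_s: 8.92
tool_pos: [0.5683, 0.1, 0.1199]
orientation: [-0.0, 0.902, -0.432, 0.0]
contact_force: [0.8, -1.8, -0.0]
grip_width: 0.004
finger_force: 1.3
```

Request:
arm_command(
  rows=[
    [[0, -0.005, 0.0001, 0.0013, -2.6], [0, -0.01, 0.0005, 0.0026, -5.2], [0, -0.015, 0.0011, 0.0039, -7.8], [0, -0.0199, 0.0018, 0.0047, -10.4], [0, -0.0248, 0.0029, 0.0053, -13.0]],
  ],
)

```text
time_s: 9.33
tool_pos: [0.5505, 0.1177, 0.1144]
orientation: [-0.0, 0.945, -0.327, 0.0]
contact_force: [0.9, -0.4, 1.3]
grip_width: 0.007
finger_force: 0.4
```

Request:
arm_command(
  rows=[
    [[0, -0.005, 0.0001, 0, -2.6], [0, -0.01, 0.0004, 0, -5.2], [0, -0.013, 0.0008, 0, -6.8]],
  ],
)

```text
time_s: 9.58
tool_pos: [0.5397, 0.1252, 0.1145]
orientation: [-0.0, 0.963, -0.27, 0.0]
contact_force: [-0.4, -0.7, 1.0]
grip_width: 0.006
finger_force: 0.5
```

Run:
```python
from h import *
f=vision.grab_frame('scene')
a=cv2.resize(f['pixels'][130:250,190:320,::-1],(520,480),interpolation=cv2.INTER_CUBIC)
cv2.imwrite('pics/s4.png',a)
```

```text
(no output)
```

View pics/s4.png

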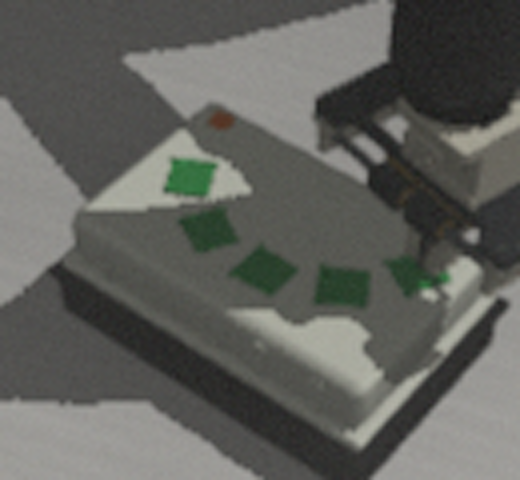

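All five flaps look flat on the lid, from (190,177) round to (418,272), and the propagator has not moved. I'll lift clear now.

Request:
arm_command(
  rows=[
    [[0, 0, 0, -0.01, 0], [0, 0, 0, -0.04, 0], [0, 0, 0, -0.075, 0], [0, 0, 0, -0.11, 0], [0, 0, 0, -0.14, 0]],
  ],
)

```text
time_s: 10.05
tool_pos: [0.54, 0.1248, 0.2575]
orientation: [-0.0, 0.963, -0.271, 0.001]
contact_force: [0.6, 0.8, 0.2]
grip_width: 0.009
finger_force: 0.0
```

Request:
arm_command(
  rows=[
    [[0, -0.03, 0.0, -0.01, 0], [0, -0.06, 0.0, -0.02, 0], [0, -0.09, 0.0, -0.03, 0], [0, -0.12, 0, -0.03, 0], [0, -0.12, 0, -0.03, 0]],
  ],
)

```text
time_s: 10.47
tool_pos: [0.4345, 0.1889, 0.2862]
orientation: [-0.002, 0.963, -0.27, 0.0]
contact_force: [-0.8, -0.3, 0.4]
grip_width: 0.009
finger_force: 0.0
```

Run:
```python
from h import *
from plan import on_arc
f=vision.grab_frame('scene')
cv2.imwrite('pics/s5.png',cv2.resize(f['pixels'][130:250,190:320,::-1],(520,480),interpolation=cv2.INTER_CUBIC))
P=pts(f);h=cv2.cvtColor(f['pixels'],cv2.COLOR_RGB2HSV)
m=(cv2.inRange(h,(40,60,20),(85,255,255))>0)&(P[...,2]>.1)&(np.hypot(P[...,0]-.52,P[...,1]-.01)<.2)
for k in range(5):
    c=np.array(on_arc(.057*k+.018,0)[:2]);q=P[m&(np.hypot(P[...,0]-c[0],P[...,1]-c[1])<.03)]
    t=np.radians(on_arc(.057*k,0)[3]+180);a=(q[:,:2]-on_arc(.057*k,0)[:2])@[np.cos(t),np.sin(t)]
    print(k+1,len(q),q[:,2].mean().round(4),'slope',np.polyfit(a,q[:,2],1)[0].round(3),'max',q[:,2].max().round(4))
print(bot.sense()['tool_pos'],bot.sense()['time_s'])
```

```text
1 80 0.1138 slope 0.033 max 0.1182
2 99 0.1135 slope 0.017 max 0.1177
3 106 0.1135 slope 0.024 max 0.1174
4 117 0.1135 slope -0.003 max 0.117
5 102 0.1135 slope 0.045 max 0.1177
[0.43580435 0.18842519 0.28591838] 10.5167
```

View pics/s5.png

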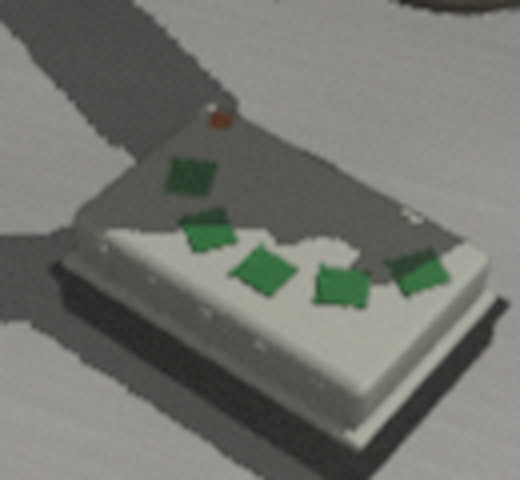

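The final view shows all five flaps flat, with depth slopes of 0.045 or less. The tray is in place and the hand is clear.

```bash
python3 -c "
from rig import order
print(order.sign_off())"
```

```text
the job is handed in; nothing more can be done
None
```

All five flaps were shut in order in one low stroke from the orange dot, with no visible shift of the propagator, the hand never near the other items, and the hand left clear; the job was handed in at about 10.5 s, and no verdict was returned.

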